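# Cookie stamps from drainer to stand in reverse order

## Task

Move the four cookie stamps from the mats on the drainer tray into the four compartments of the wooden stand, one in each, in the reverse order: the stamp from the left end of the row of mats goes into the right-end compartment, the next one beside it, and so on. Keep the stamps upright all the way, leave each standing flat on the floor of its compartment, and do not disturb the icing knife that lies between the two rows.

Things in the scene. Friction and masses are not known exactly. Their poses are not given: they have to be found in the camera images.
- stamp_red: cookie stamp with red head, loose, about 0.13 kg, standing upright on the red mat: round aluminium die 54 mm across and 6 mm high, on it a red disc 46 mm across up to 16 mm, then a straight upright wooden handle 24 mm across from 16 to 72 mm above the underside (grip it there from above). Origin: centre of the underside; z up along the handle; yaw is of no importance
- stamp_yellow: cookie stamp with yellow head, loose, about 0.13 kg, standing upright on the yellow mat: round aluminium die 54 mm across and 6 mm high, on it a yellow disc 46 mm across up to 16 mm, then a straight upright wooden handle 24 mm across from 16 to 72 mm above the underside (grip it there from above). Origin: centre of the underside; z up along the handle; yaw is of no importance
- stamp_blue: cookie stamp with blue head, loose, about 0.13 kg, standing upright on the blue mat: round aluminium die 54 mm across and 6 mm high, on it a blue disc 46 mm across up to 16 mm, then a straight upright wooden handle 24 mm across from 16 to 72 mm above the underside (grip it there from above). Origin: centre of the underside; z up along the handle; yaw is of no importance
- stamp_green: cookie stamp with green head, loose, about 0.13 kg, standing upright on the green mat: round aluminium die 54 mm across and 6 mm high, on it a green disc 46 mm across up to 16 mm, then a straight upright wooden handle 24 mm across from 16 to 72 mm above the underside (grip it there from above). Origin: centre of the underside; z up along the handle; yaw is of no importance
- mat_red: red square silicone mat, 70 x 70 x 4 mm, fixed; the red stamp starts on it, centred within 4 mm. The four mats lie in a straight row 76 mm apart, in any order, on a grey tray 90 mm wide with lips 16 mm high along its long sides. Origin: centre of the mat's underside (8 mm above the counter); y along the row, to the robot's left within 0.1 rad; x across it, away from the robot
- mat_yellow: yellow square silicone mat, 70 x 70 x 4 mm, fixed; the yellow stamp starts on it, centred within 4 mm. The four mats lie in a straight row 76 mm apart, in any order, on a grey tray 90 mm wide with lips 16 mm high along its long sides. Origin: centre of the mat's underside (8 mm above the counter); y along the row, to the robot's left within 0.1 rad; x across it, away from the robot
- mat_blue: blue square silicone mat, 70 x 70 x 4 mm, fixed; the blue stamp starts on it, centred within 4 mm. The four mats lie in a straight row 76 mm apart, in any order, on a grey tray 90 mm wide with lips 16 mm high along its long sides. Origin: centre of the mat's underside (8 mm above the counter); y along the row, to the robot's left within 0.1 rad; x across it, away from the robot
- mat_green: green square silicone mat, 70 x 70 x 4 mm, fixed; the green stamp starts on it, centred within 4 mm. The four mats lie in a straight row 76 mm apart, in any order, on a grey tray 90 mm wide with lips 16 mm high along its long sides. Origin: centre of the mat's underside (8 mm above the counter); y along the row, to the robot's left within 0.1 rad; x across it, away from the robot
- stand: fixed wooden stand: a row of four square open compartments, 72 mm inside, 4 mm walls; floor 6 mm, wall tops 18 mm above the counter. Origin: at counter level under the row's middle; y along the row, to the robot's left within 0.1 rad; compartment centres at y = -114, -38, 38, 114 mm, x = 0. On a flat end bay at y = -200 mm stands a 62 mm high bottle
- icing_knife: icing knife lying loose on the counter between the tray and the stand, 200 mm long, 20 mm wide, 14 mm high, dark wooden handle and steel blade; a bystander. Origin: on the counter near its middle; y along its length towards the blade
There are look-alikes about, which are no part of the job. What is shaped like the stamp_blue but purple is not meant.

How it is judged (in metres and radians):
At the end, for the whole second after the job is handed in: Each stamp is in the compartment mirroring its mat's place (mat k-th from the left, stamp k-th from the right), within 13 mm of the centre along and across, its underside 2 to 10 mm above the counter (on the floor), tilted under 0.1 rad, slower than 0.02 m/s (((y of each of mat_yellow, mat_blue, mat_green in the frame of mat_red below 0 m and y of stamp_red in the frame of stand between -0.127 and -0.101 m) or (y of each of mat_yellow, mat_blue in the frame of mat_red below 0 m and y of mat_green in the frame of mat_red above 0 m and y of stamp_red in the frame of stand between -0.051 and -0.025 m) or (y of each of mat_yellow, mat_green in the frame of mat_red below 0 m and y of mat_blue in the frame of mat_red above 0 m and y of stamp_red in the frame of stand between -0.051 and -0.025 m) or (y of mat_yellow in the frame of mat_red below 0 m and y of each of mat_blue, mat_green in the frame of mat_red above 0 m and y of stamp_red in the frame of stand between 0.025 and 0.051 m) or (y of mat_yellow in the frame of mat_red above 0 m and y of each of mat_blue, mat_green in the frame of mat_red below 0 m and y of stamp_red in the frame of stand between -0.051 and -0.025 m) or (y of each of mat_yellow, mat_green in the frame of mat_red above 0 m and y of mat_blue in the frame of mat_red below 0 m and y of stamp_red in the frame of stand between 0.025 and 0.051 m) or (y of each of mat_yellow, mat_blue in the frame of mat_red above 0 m and y of mat_green in the frame of mat_red below 0 m and y of stamp_red in the frame of stand between 0.025 and 0.051 m) or (y of each of mat_yellow, mat_blue, mat_green in the frame of mat_red above 0 m and y of stamp_red in the frame of stand between 0.101 and 0.127 m)) and x of stamp_red in the frame of stand between -0.013 and 0.013 m and z of stamp_red in the frame of stand between 0.002 and 0.01 m and angle between each of stamp_red, stamp_yellow, stamp_blue, stamp_green's own z axis and vertical below 0.1 rad and linear speed of each of stamp_red, stamp_yellow, stamp_blue, stamp_green below 0.02 m/s and ((y of each of mat_red, mat_blue, mat_green in the frame of mat_yellow below 0 m and y of stamp_yellow in the frame of stand between -0.127 and -0.101 m) or (y of each of mat_red, mat_blue in the frame of mat_yellow below 0 m and y of mat_green in the frame of mat_yellow above 0 m and y of stamp_yellow in the frame of stand between -0.051 and -0.025 m) or (y of each of mat_red, mat_green in the frame of mat_yellow below 0 m and y of mat_blue in the frame of mat_yellow above 0 m and y of stamp_yellow in the frame of stand between -0.051 and -0.025 m) or (y of mat_red in the frame of mat_yellow below 0 m and y of each of mat_blue, mat_green in the frame of mat_yellow above 0 m and y of stamp_yellow in the frame of stand between 0.025 and 0.051 m) or (y of mat_red in the frame of mat_yellow above 0 m and y of each of mat_blue, mat_green in the frame of mat_yellow below 0 m and y of stamp_yellow in the frame of stand between -0.051 and -0.025 m) or (y of each of mat_red, mat_green in the frame of mat_yellow above 0 m and y of mat_blue in the frame of mat_yellow below 0 m and y of stamp_yellow in the frame of stand between 0.025 and 0.051 m) or (y of each of mat_red, mat_blue in the frame of mat_yellow above 0 m and y of mat_green in the frame of mat_yellow below 0 m and y of stamp_yellow in the frame of stand between 0.025 and 0.051 m) or (y of each of mat_red, mat_blue, mat_green in the frame of mat_yellow above 0 m and y of stamp_yellow in the frame of stand between 0.101 and 0.127 m)) and x of stamp_yellow in the frame of stand between -0.013 and 0.013 m and z of stamp_yellow in the frame of stand between 0.002 and 0.01 m and ((y of each of mat_red, mat_yellow, mat_green in the frame of mat_blue below 0 m and y of stamp_blue in the frame of stand between -0.127 and -0.101 m) or (y of each of mat_red, mat_yellow in the frame of mat_blue below 0 m and y of mat_green in the frame of mat_blue above 0 m and y of stamp_blue in the frame of stand between -0.051 and -0.025 m) or (y of each of mat_red, mat_green in the frame of mat_blue below 0 m and y of mat_yellow in the frame of mat_blue above 0 m and y of stamp_blue in the frame of stand between -0.051 and -0.025 m) or (y of mat_red in the frame of mat_blue below 0 m and y of each of mat_yellow, mat_green in the frame of mat_blue above 0 m and y of stamp_blue in the frame of stand between 0.025 and 0.051 m) or (y of mat_red in the frame of mat_blue above 0 m and y of each of mat_yellow, mat_green in the frame of mat_blue below 0 m and y of stamp_blue in the frame of stand between -0.051 and -0.025 m) or (y of each of mat_red, mat_green in the frame of mat_blue above 0 m and y of mat_yellow in the frame of mat_blue below 0 m and y of stamp_blue in the frame of stand between 0.025 and 0.051 m) or (y of each of mat_red, mat_yellow in the frame of mat_blue above 0 m and y of mat_green in the frame of mat_blue below 0 m and y of stamp_blue in the frame of stand between 0.025 and 0.051 m) or (y of each of mat_red, mat_yellow, mat_green in the frame of mat_blue above 0 m and y of stamp_blue in the frame of stand between 0.101 and 0.127 m)) and x of stamp_blue in the frame of stand between -0.013 and 0.013 m and z of stamp_blue in the frame of stand between 0.002 and 0.01 m and ((y of each of mat_red, mat_yellow, mat_blue in the frame of mat_green below 0 m and y of stamp_green in the frame of stand between -0.127 and -0.101 m) or (y of each of mat_red, mat_yellow in the frame of mat_green below 0 m and y of mat_blue in the frame of mat_green above 0 m and y of stamp_green in the frame of stand between -0.051 and -0.025 m) or (y of each of mat_red, mat_blue in the frame of mat_green below 0 m and y of mat_yellow in the frame of mat_green above 0 m and y of stamp_green in the frame of stand between -0.051 and -0.025 m) or (y of mat_red in the frame of mat_green below 0 m and y of each of mat_yellow, mat_blue in the frame of mat_green above 0 m and y of stamp_green in the frame of stand between 0.025 and 0.051 m) or (y of mat_red in the frame of mat_green above 0 m and y of each of mat_yellow, mat_blue in the frame of mat_green below 0 m and y of stamp_green in the frame of stand between -0.051 and -0.025 m) or (y of each of mat_red, mat_blue in the frame of mat_green above 0 m and y of mat_yellow in the frame of mat_green below 0 m and y of stamp_green in the frame of stand between 0.025 and 0.051 m) or (y of each of mat_red, mat_yellow in the frame of mat_green above 0 m and y of mat_blue in the frame of mat_green below 0 m and y of stamp_green in the frame of stand between 0.025 and 0.051 m) or (y of each of mat_red, mat_yellow, mat_blue in the frame of mat_green above 0 m and y of stamp_green in the frame of stand between 0.101 and 0.127 m)) and x of stamp_green in the frame of stand between -0.013 and 0.013 m and z of stamp_green in the frame of stand between 0.002 and 0.01 m); the robot touches nothing.
It fails at once if the red stamp is tipped over (tilted by more than 0.7 rad) (angle between stamp_red's own z axis and vertical above 0.7 rad).
It fails at once if the yellow stamp is tipped over (tilted by more than 0.7 rad) (angle between stamp_yellow's own z axis and vertical above 0.7 rad).
It fails at once if the blue stamp is tipped over (tilted by more than 0.7 rad) (angle between stamp_blue's own z axis and vertical above 0.7 rad).
It fails at once if the green stamp is tipped over (tilted by more than 0.7 rad) (angle between stamp_green's own z axis and vertical above 0.7 rad).
It fails at once if the icing knife is disturbed (moved by more than 25 mm) (distance of icing_knife from where it was at the start of the episode above 0.025 m).
It also fails if it takes over 83 s, if anything falls off the work surface, if the arm or the gripper's body presses on something with over 40 N, if the wrist force passes 120 N, or if a joint passes its speed limit or range.

## Robot

A 6-joint arm with a two-finger parallel gripper is mounted at the origin on the work surface. World frame = base frame: x ahead of the robot, y to its left, z up, the work surface at z = 0. Lengths are in m, angles in degrees, forces in N, time in s.
With the tool pointing down it reaches from about 0.375 to 0.9 m from the base axis. Payload 3.1 kg.
Tool frame: the origin (TCP) lies on the centre line of the jaws, within the pads' length; the fingertips stand 22 mm ahead of it and the grasp point (between the pads) lies 3 mm ahead of it; z points along the fingers, y is the line along which they close (so a half turn about z gives the same grasp; the last joint's range is limited). The gripper opens to 87 mm and grips with 3 to 60 N. Pads are 19 mm wide; open, the fingers measure 117 mm over their backs; the gripper's body (75 mm by 190 mm) begins 51 mm behind the grasp point.
Start: joints at [66.893, 30.224, 82.088, -0, 67.689, -10.227], TCP at [0.139, 0.609, 0.245] pointing down, gripper open.
Joint ranges: [-176.69, 176.69], [-43.24, 126.21], [12.49, 139.97], [-82, 262], [0, 151.66], [-163.58, 163.58]. Speed limits (degrees/s): [159.86, 159.86, 180, 180, 180, 180].

## Interface

Orientations are given as a 3x3 rotation matrix whose columns are the frame's x, y, z axes.
In Python, from rig import * gives the robot as it stands.
- The arm moves only by the shell command python3 -m jog 'ROWS'. ROWS is text: rows parted by semicolons, each of 7 numbers parted by spaces: the shift along the tool's x, y, z in mm, then the turn, a rotation vector about the tool's x, y, z in rad, then the finger opening in mm, from 0 to 87. In form: tx ty tz ax ay az fingers; .... A call has 1 to 12 rows; each row shifts and turns the commanded pose from where the row before left it, along the tool's axes as they then stand; what a row does not reach is not made up. A row lasts 1/8 s, in which the tool goes at most 62.5 mm and 10.7 degrees, less where a joint would pass 70% of its speed; a pose out of reach is approached as far as the arm can. A call with a gripper value outside its range is refused whole. The fingers move at their own pace and stop on an object; the grip force is fixed at half the most. Time passes only in rows, so rows that do not move let the fingers close. It gives the time, the measured TCP pose, the force, the opening and the grip force at its end, in the units of the state.
- read_state(): the state, without advancing time (a new reading comes with each control period).
- capture(name): name is "scene" or "top" or "wrist"; returns a dict with "color" (420x560x3 uint8, red, green, blue), "camera_matrix" (3x3 intrinsics, pixels), "R" (3x3) and "t" (3): a world point X has camera coordinates R X + t. Camera axes: x right, y down, z forward; pixel columns grow to the right and rows downward; lengths in m; the calibration is good to about 2 mm. A picture is of the moment at which its call begins. There is no depth.
- hand_in(): hands the job in; it is judged then, once.
Trained networks look in the newest picture that a camera, given by its name, has taken for a name from the list of things; names that differ only in an ending like _2 or _b are one class to them, and where a whole thing is asked for, a point or a joint stands for the part that bears it (a point fixed in the world has none). Each returns a list of dicts, best first, with "conf" (0 to 1); they miss things now and then, are a little off and sometimes report something else, mostly with a low value. They report only what shows in the picture. A call takes as long as a camera call. They do not tell look-alikes from the thing itself.
- find_in(camera, target): "at" ([x, y, z] in m, in world coordinates, good to about 4 mm: the middle of the surface that is visible of it).
- trace(camera, target): "pixels" (420x560 bool, what is visible of it).
- place_of(camera, target): "at" ([x, y, z] in m, in world coordinates, good to about 4 mm: a listed point, or the origin of a listed thing).
The state is a dict: "time_s": time; "joint_positions": joint angles; "qvel": joint speeds; "tau": joint torques, N m; "position": TCP position; "tcp_rot": TCP orientation; "force": force on the tool from outside, world axes, zero at the start; "moment": the same for the moment, N m; "opening": opening from 0.0 (shut) to 1.0 (fully open); "grasp_force": force on a finger pad.
Only numpy, scipy, OpenCV 4.12 (cv2) and the standard library are available. Lean on these libraries where they do the work, as an engineer would, in place of code of your own. Each camera call takes 0.05 s, during which the arm holds its last target. There are 200 camera calls.

## Working session

There is one attempt and no reset: what is moved stays moved. The work goes in short steps, Python scripts to look and compute and a shell command to move; the robot and the scene stay as the last step left them, time stands still between calls to the robot, and variables do not carry over. Pictures are saved under pics/ and viewed, at most 14 in all, crops included, and the job is handed in when it is done.

```bash
mkdir -p pics; cat > h.py <<'E'
from rig import *
import numpy as np, cv2
def save(cam,name):
    c=capture(cam); cv2.imwrite(f'pics/{name}.png',c['color'][:,:,::-1]); return c
E
python3 - <<'E'
from h import *
for c in ['scene','top']:
    k=save(c,c+'0')
    print(c,np.round(-k['R'].T@k['t'],3))
    for n in ['stamp_red','stamp_yellow','stamp_blue','stamp_green','mat_red','mat_yellow','mat_blue','mat_green','stand','icing_knife']:
        for d in place_of(c,n)[:3]:
            X=np.array(d['at']);p=k['camera_matrix']@(k['R']@X+k['t']);p=p/p[2]
            print(n,np.round(X,4),round(d['conf'],2),np.round(p[:2]))
s=read_state();print(s['time_s'],s['position'],np.round(s['tcp_rot'],3).tolist())
E
```

```text
scene [ 1.025 -0.132  0.529]
stamp_red [0.4708 0.1386 0.0155] 0.64 [352. 187.]
stamp_yellow [ 0.467  -0.0145  0.0131] 0.78 [274. 195.]
stamp_yellow [ 0.4648 -0.0893  0.0102] 0.54 [235. 200.]
stamp_blue [ 0.4626 -0.0886  0.0147] 0.98 [235. 198.]
stamp_blue [ 0.4848 -0.2138  0.0054] 0.98 [168. 218.]
stamp_green [0.4698 0.0615 0.0127] 0.77 [313. 192.]
stamp_green [ 0.4645 -0.0156  0.0123] 0.67 [273. 195.]
mat_red [0.4719 0.1392 0.0042] 0.6 [352. 192.]
mat_yellow [ 0.4673 -0.016   0.0027] 0.96 [273. 200.]
mat_blue [ 0.4664 -0.0928  0.0037] 0.86 [233. 204.]
mat_blue [0.4708 0.1356 0.0134] 0.51 [350. 188.]
mat_green [0.4706 0.0623 0.0055] 0.81 [314. 195.]
stand [ 6.455e-01  3.420e-02 -3.000e-04] 0.91 [324. 271.]
icing_knife [ 0.5577 -0.0181 -0.001 ] 0.75 [282. 236.]
top [ 0.466 -0.017  0.795]
stamp_red [0.6436 0.0306 0.0043] 0.65 [248. 146.]
stamp_red [0.4717 0.139  0.0123] 0.64 [177. 253.]
stamp_yellow [ 0.4643 -0.0172  0.0156] 0.95 [277. 257.]
stamp_yellow [ 0.5551 -0.0194  0.0009] 0.37 [279. 200.]
stamp_blue [ 0.4669 -0.0941  0.0138] 0.79 [327. 256.]
stamp_green [0.4709 0.0613 0.0103] 0.83 [227. 253.]
mat_red [0.4736 0.1335 0.0076] 0.75 [182. 252.]
mat_yellow [ 0.4711 -0.0144  0.0079] 0.96 [276. 253.]
mat_blue [ 0.4629 -0.0937  0.0053] 0.82 [326. 258.]
mat_green [0.4674 0.0626 0.0098] 0.93 [227. 255.]
mat_green [ 0.4627 -0.0154  0.0146] 0.16 [276. 258.]
stand [0.6442 0.0311 0.0008] 0.91 [248. 146.]
icing_knife [ 0.5558 -0.0154 -0.0017] 0.71 [276. 200.]
1.1 [0.1392888 0.6092522 0.2445388] [[-0.975, 0.223, -0.0], [0.223, 0.975, -0.0], [-0.0, -0.0, -1.0]]
```

View pics/scene0.png

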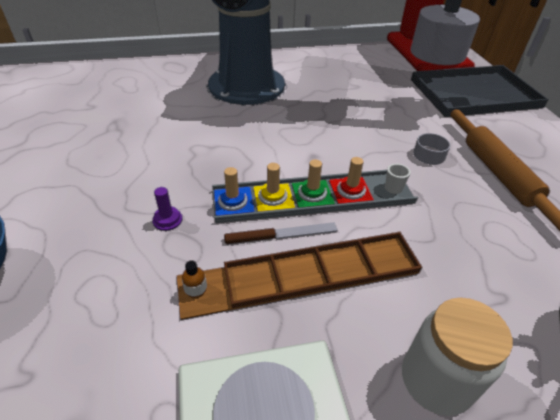

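View pics/top0.png

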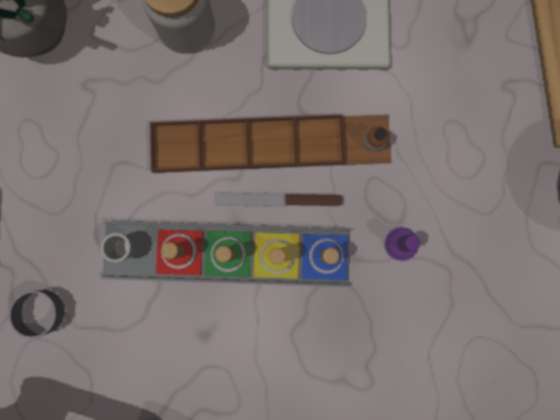

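The scene view shows four stamps in the tray. From the robot's left they are red (352,187), green (313,190), yellow (274,195) and blue (235,198). The knife is at (280,234), and the empty stand runs from (180,290) to (415,255). The top view gives the same order. A purple look-alike stands alone at top (402,243), scene (167,212). The blue stamp is the one on the blue mat at top (327,256).

```bash
python3 -m jog '0 0 -10 0 0 -0.0975 60; 0 0 -10 0 0 -0.0975 45' ; python3 -m jog '-29 -48 -2 0 0 0 45; -29 -48 -2 0 0 0 45; -29 -48 -2 0 0 0 45; -29 -48 -2 0 0 0 45; -29 -48 -2 0 0 0 45; -29 -48 -2 0 0 0 45; -29 -48 -2 0 0 0 45; -29 -48 -2 0 0 0 45; -29 -48 -2 0 0 0 45; -29 -48 -2 0 0 0 45; -29 -48 -2 0 0 0 45; -29 -48 -2 0 0 0 45'
python3 - <<'E'
from h import *
k=save('wrist','w0');print(np.round(-k['R'].T@k['t'],3))
s=read_state();print(s['time_s'],s['position'],np.round(s['tcp_rot'],3).tolist(),s['opening'])
c=cv2.imread('pics/top0.png')[190:300,290:450];s=cv2.imread('pics/scene0.png')[150:260,140:300]
cv2.imwrite('pics/crop.png',cv2.resize(np.hstack([c,s]),None,fx=2.5,fy=2.5))
E
```

```text
time_s: 1.35
position: [0.1393, 0.6092, 0.2646]
tcp_rot: [[-1.0, 0.027, -0.0], [0.027, 1.0, -0.0], [0.0, -0.0, -1.0]]
force: [-0.5, 0.4, 0.5]
opening: 0.854
grasp_force: 0.0
time_s: 2.85
position: [0.4708, 0.0213, 0.2889]
tcp_rot: [[-1.0, 0.03, 0.001], [0.03, 1.0, 0.0], [-0.001, 0.0, -1.0]]
force: [-0.0, 0.7, -0.4]
opening: 0.519
grasp_force: 0.0
[0.392 0.025 0.429]
2.9 [0.47598794 0.01527473 0.28960774] [[-0.999, 0.033, 0.008], [0.033, 0.999, -0.006], [-0.008, -0.006, -1.0]] 0.5170234031262467
```

View pics/w0.png

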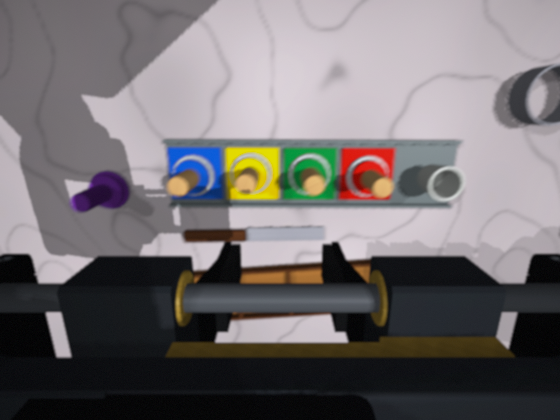

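View pics/crop.png

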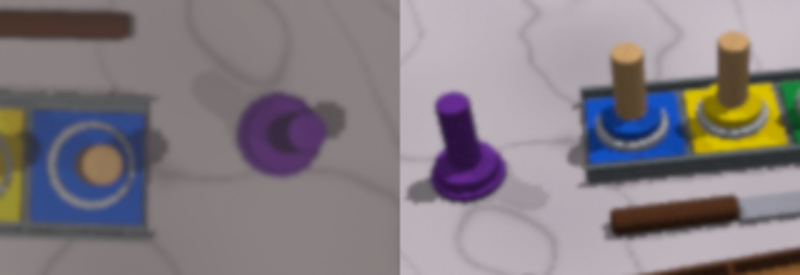

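The crop confirms it: the blue stamp (wooden handle, blue head) stands on the blue mat, while the purple one stands by itself on the counter. Next I fit the stamp silhouettes and the stand's wall rims across several views.

```bash
cat > fit.py <<'E'
from h import *
from scipy.optimize import minimize
def proj(k,X):
    p=(np.asarray(X)@k['R'].T+k['t'])@k['camera_matrix'].T; return p[:,:2]/p[:,2:]
A=np.linspace(0,2*np.pi,24,endpoint=False); C=np.c_[np.cos(A),np.sin(A)]
def sil(k,x):
    m=np.zeros((420,560),np.uint8)
    for r,a,b in [(.027,0,.006),(.023,.006,.016),(.012,.016,.072)]:
        P=np.vstack([np.c_[x[0]+r*C[:,0],x[1]+r*C[:,1],np.full(24,x[2]+h)] for h in (a,b)])
        q=cv2.convexHull((proj(k,P)*16).astype(np.int32)); cv2.fillConvexPoly(m,q,1,shift=4)
    return m>0
def rim(k,x):
    c,s=np.cos(x[3]),np.sin(x[3]); L=[]
    for y in (-.152,-.076,0,.076,.152): L.append(np.c_[np.linspace(-.038,.038,20),np.full(20,y)])
    for u in (-.038,.038): L.append(np.c_[np.full(80,u),np.linspace(-.152,.152,80)])
    L=np.vstack(L)
    return proj(k,np.c_[x[0]+c*L[:,0]-s*L[:,1],x[1]+s*L[:,0]+c*L[:,1],np.full(len(L),x[2])])
def fit_stamp(ks,name,x0):
    M=[]
    for c,k in ks.items():
        d=[t['pixels'] for t in trace(c,name)]
        g=[m for m in d if (m&sil(k,x0)).sum()>.5*m.sum()]
        if g: M.append((k,g[0],c))
    f=lambda x:-np.mean([(sil(k,x)&m).sum()/(sil(k,x)|m).sum() for k,m,_ in M])
    r=minimize(f,x0,method='Nelder-Mead',options=dict(initial_simplex=np.array(x0)+np.vstack([np.zeros(3),.008*np.eye(3)]),xatol=2e-4,fatol=1e-4))
    return r.x,-r.fun,[c for *_,c in M]
def fit_stand(ks,x0):
    G=[(k,cv2.GaussianBlur(k['color'].astype(np.float32).mean(2),(0,0),1.0)) for k in ks.values()]
    def f(x):
        return sum(cv2.remap(g,rim(k,x).astype(np.float32)[:,None],None,1).mean() for k,g in G)
    best=None
    for s in (.004,.010,-.006):
        r=minimize(f,x0,method='Nelder-Mead',options=dict(initial_simplex=np.array(x0)+np.vstack([np.zeros(4),np.diag([s,s,s,s*3])]),xatol=1e-4))
        if best is None or r.fun<best.fun: best=r
    return best.x,best.fun
E
python3 - <<'E'
from fit import *
ks={c:capture(c) for c in ('scene','wrist')}
t=capture('top')
# arm may now cover the top view: check
cv2.imwrite('pics/top1.png',t['color'][:,:,::-1])
for n,x in dict(stamp_red=(.472,.139,.012),stamp_green=(.470,.062,.012),stamp_yellow=(.466,-.016,.012),stamp_blue=(.465,-.092,.012)).items():
    x,q,c=fit_stamp(ks,n,x); print(n,np.round(x,4),round(q,3),c)
x,q=fit_stand({'scene':ks['scene']},(.645,.032,.018,.04)); print('stand scene',np.round(x,4),q)
im=ks['scene']['color'][:,:,::-1].copy()
for p in rim(ks['scene'],x): cv2.circle(im,tuple(int(v) for v in np.round(p)),0,(0,255,0),-1)
cv2.imwrite('pics/ov.png',cv2.resize(np.hstack([im[220:330,170:430],t['color'][90:200,140:400,::-1]]),None,fx=1.5,fy=1.5))
print(read_state()['position'],ks['scene']['camera_matrix'][0,0])
E
```

```text
stamp_red [0.4716 0.1378 0.0076] 0.866 ['scene', 'wrist']
stamp_green [0.4673 0.0617 0.0095] 0.907 ['scene', 'wrist']
stamp_yellow [ 0.4635 -0.0159  0.0081] 0.901 ['scene', 'wrist']
stamp_blue [ 0.4649 -0.0925  0.0097] 0.924 ['scene', 'wrist']
stand scene [0.6462 0.0287 0.0097 0.045 ] 34.88372802734375
[0.4695892  0.02404152 0.28865598] 405.48750490881235
```

View pics/ov.png

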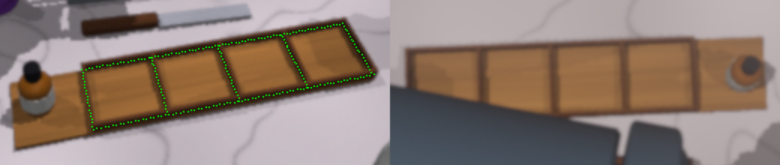

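The rim overlay follows the stand, but with one view its height is loosely fixed, so I add the unobstructed first top picture.

```bash
python3 - <<'E'
from fit import *
t=capture('top'); t['color']=cv2.imread('pics/top0.png')[:,:,::-1]
s=capture('scene'); s['color']=cv2.imread('pics/scene0.png')[:,:,::-1]
for nm,ks in dict(both=dict(t=t,s=s),top=dict(t=t)).items():
    x,q=fit_stand(ks,(.645,.032,.016,.03)); print(nm,np.round(x,4),round(q,1))
    if nm=='both':
        im=t['color'][:,:,::-1].copy()
        for p in rim(t,x): cv2.circle(im,tuple(int(v) for v in np.round(p)),0,(0,255,0),-1)
        cv2.imwrite('pics/ov2.png',cv2.resize(im[95:190,130:400],None,fx=2.5,fy=2.5))
        c,sn=np.cos(x[3]),np.sin(x[3])
        for y in (.114,.038,-.038,-.114): print(np.round([x[0]-sn*y,x[1]+c*y],4))
p=read_state();print(np.round(p['position'],4),np.round(p['tcp_rot'],3).tolist())
E
```

```text
both [0.6466 0.0288 0.0101 0.044 ] 88.4
[0.6416 0.1427]
[0.645  0.0668]
[ 0.6483 -0.0092]
[ 0.6516 -0.0851]
top [ 6.49e-01  3.00e-02 -1.00e-04  4.35e-02] 55.0
[0.4698 0.0237 0.2886] [[-1.0, 0.029, 0.0], [0.029, 1.0, -0.0], [-0.0, -0.0, -1.0]]
```

View pics/ov2.png

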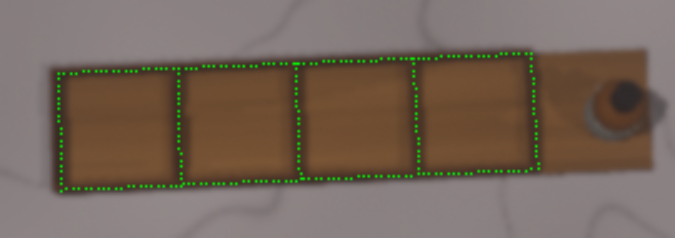

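The rim points lie on the dark walls, within about 2 mm. The stand is centred near (0.646, 0.030) with a yaw of 0.044. Next I go above red.

```bash
python3 -m jog '0.4 28.5 40 0 0 0 45; 0.4 28.5 40 0 0 0 45; 0.4 28.5 40 0 0 0 45; 0.4 28.5 40 0 0 0 45; 0 0 0 0 0 0 45; 0 0 0 0 0 0 45'
python3 - <<'E'
from h import *
save('scene','s1')
E
```

```text
time_s: 4.3
position: [0.4724, 0.1369, 0.1292]
tcp_rot: [[-1.0, 0.029, 0.001], [0.029, 1.0, -0.0], [-0.001, -0.0, -1.0]]
force: [0.2, 0.7, 0.5]
opening: 0.52
grasp_force: 0.0
```

View pics/s1.png

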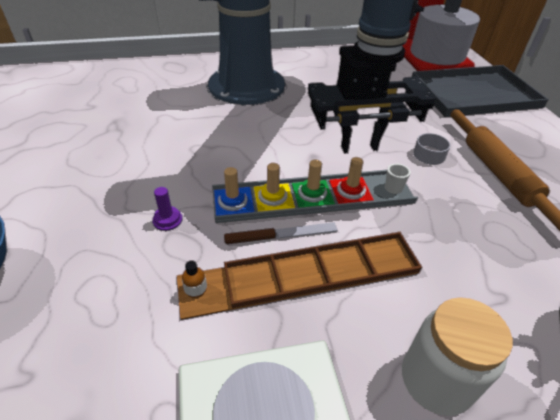

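The open jaws straddle the red handle's top (355,160), with tips at (347,148) and (376,145). Now I descend, grip and lift.

```bash
python3 -m jog '0 0 20 0 0 0 45; 0 0 20 0 0 0 45; 0 0 15 0 0 0 45; 0 0 11 0 0 0 45; 0 0 0 0 0 0 45; 0 0 0 0 0 0 5; 0 0 0 0 0 0 5; 0 0 0 0 0 0 5; 0 0 0 0 0 0 5; 0 0 0 0 0 0 5'
```

```text
time_s: 5.6
position: [0.472, 0.1372, 0.0629]
tcp_rot: [[-1.0, 0.03, 0.001], [0.03, 1.0, 0.0], [-0.001, 0.0, -1.0]]
force: [-0.6, 0.3, 4.2]
opening: 0.27
grasp_force: 30.0
```

```bash
python3 -m jog '0 0 -15 0 0 0 5; 0 0 -25 0 0 0 5; 0 0 -25 0 0 0 5; 0 0 -25 0 0 0 5; 0 0 0 0 0 0 5'; python3 -m jog '-10 -12 0 0 0 0 5; -21 -24 0 0 0 0 5; -21 -24 0 0 0 0 5; -21 -24 0 0 0 0 5; -21 -24 0 0 0 0 5; -21 -24 0 0 0 0 5; -21 -24 0 0 0 0 5; -21 -24 0 0 0 0 5; -18 -23 0 0 0 0 5; -10 -13 0 0 0 0 5; 0 0 0 0 0 0 5; 0 0 0 0 0 0 5'
python3 - <<'E'
from h import *
save('scene','s2')
E
```

```text
time_s: 6.22
position: [0.4729, 0.1373, 0.1545]
tcp_rot: [[-1.0, 0.03, 0.005], [0.03, 1.0, 0.0], [-0.005, 0.0, -1.0]]
force: [-0.3, -0.7, -1.9]
opening: 0.273
grasp_force: 30.0
time_s: 7.72
position: [0.649, -0.0834, 0.1518]
tcp_rot: [[-1.0, 0.03, -0.003], [0.03, 1.0, 0.001], [0.003, 0.001, -1.0]]
force: [0.4, -0.2, -2.2]
opening: 0.268
grasp_force: 30.0
```

View pics/s2.png

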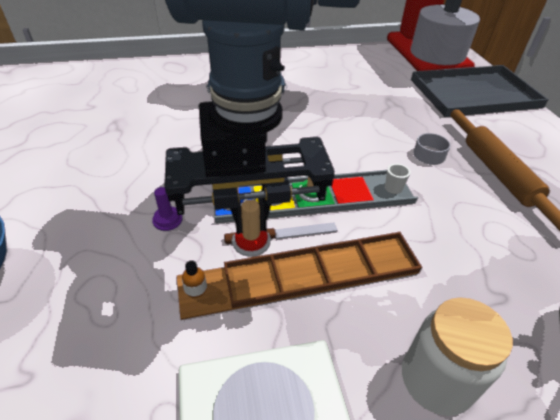

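The red stamp is held upright, hanging at (250,235) over the right-end compartment (252,283). Lowering.

```bash
python3 -m jog '0 0 25 0 0 0 5; 0 0 25 0 0 0 5; 0 0 22 0 0 0 5; 0 0 12 0 0 0 5; 0 0 6 0 0 0 5; 0 0 2 0 0 0 5; 0 0 0 0 0 0 5'; python3 -m jog '0 0 2 0 0 0 5; 0 0 1 0 0 0 5; 0 0 0 0 0 0 5'
```

```text
time_s: 8.65
position: [0.6507, -0.0843, 0.0612]
tcp_rot: [[-1.0, 0.03, 0.001], [0.03, 1.0, -0.0], [-0.001, -0.0, -1.0]]
force: [-0.8, 0.1, -0.8]
opening: 0.269
grasp_force: 30.0
time_s: 9.02
position: [0.6502, -0.0843, 0.0576]
tcp_rot: [[-1.0, 0.03, 0.0], [0.03, 1.0, -0.0], [-0.0, -0.0, -1.0]]
force: [-0.1, 1.1, -0.3]
opening: 0.266
grasp_force: 30.0
```

```bash
python3 -m jog '0 0 1 0 0 0 5; 0 0 0 0 0 0 5; 0 0 0 0 0 0 5'
```

```text
time_s: 9.4
position: [0.6504, -0.0844, 0.057]
tcp_rot: [[-1.0, 0.03, 0.0], [0.03, 1.0, -0.0], [-0.0, -0.0, -1.0]]
force: [-1.4, -0.4, 1.8]
opening: 0.266
grasp_force: 30.0
```

The force shows floor contact. Release, rise and go over green.

```bash
python3 -m jog '0 0 0 0 0 0 45; 0 0 0 0 0 0 45; 0 0 0 0 0 0 45; 0 0 -20 0 0 0 45; 0 0 -35 0 0 0 45; 0 0 -35 0 0 0 45; 0 0 0 0 0 0 45'
python3 -m jog '31 23.5 0 0 0 0 45; 31 23.5 0 0 0 0 45; 31 23.5 0 0 0 0 45; 31 23.5 0 0 0 0 45; 31 23.5 0 0 0 0 45; 31 23.5 0 0 0 0 45; 0 0 0 0 0 0 45; 0 0 0 0 0 0 45'
python3 - <<'E'
from fit import *
ks={c:capture(c) for c in ('scene','top')}
for n,x in dict(stamp_red=(.650,-.084,.006),stamp_green=(.469,.062,.012)).items():
    for c in ks:
        try:print(n,c,fit_stamp({c:ks[c]},n,x))
        except Exception as e:print(n,c,'none')
cv2.imwrite('pics/s3.png',np.hstack([cv2.resize(ks['scene']['color'][120:330,150:430,::-1],(400,300)),cv2.resize(ks['top']['color'][90:300,100:380,::-1],(400,300))]))
E
```

```text
time_s: 10.28
position: [0.6529, -0.085, 0.1515]
tcp_rot: [[-1.0, 0.03, 0.009], [0.03, 1.0, -0.003], [-0.009, -0.002, -1.0]]
force: [0.6, -0.3, -0.5]
opening: 0.516
grasp_force: 0.0
time_s: 11.28
position: [0.4695, 0.062, 0.1468]
tcp_rot: [[-1.0, 0.029, 0.002], [0.029, 1.0, -0.0], [-0.002, -0.0, -1.0]]
force: [0.4, -0.2, -0.3]
opening: 0.518
grasp_force: 0.0
stamp_red scene (array([ 0.65288253, -0.08564568,  0.00596524]), np.float64(0.9299103504482478), ['scene'])
stamp_red top (array([ 0.65789287, -0.08583912, -0.01401666]), np.float64(0.976318622174381), ['top'])
stamp_green scene (array([0.47012162, 0.05901868, 0.01231251]), np.float64(0.9574223245109321), ['scene'])
stamp_green top (array([0.469, 0.062, 0.012]), np.float64(nan), [])
  return _methods._mean(a, axis=axis, dtype=dtype,
  ret = ret.dtype.type(ret / rcount)
```

View pics/s3.png

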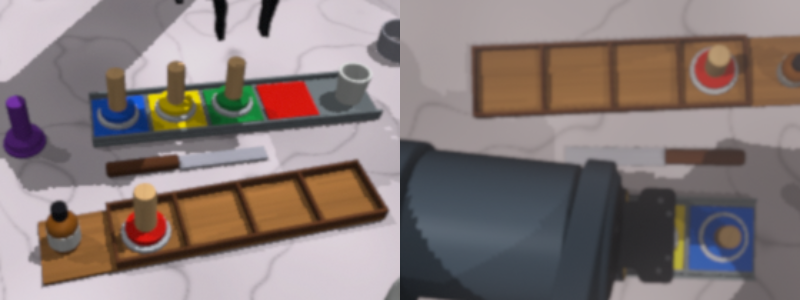

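Red stands centred in the right-end compartment (scene crop (145,230), top crop (715,70)), and the knife hasn't moved. Next, green.

```bash
python3 -m jog '0 0 25 0 0 0 45; 0 0 25 0 0 0 45; 0 0 20 0 0 0 45; 0 0 14 0 0 0 45; 0 0 0 0 0 0 45; 0 0 0 0 0 0 5; 0 0 0 0 0 0 5; 0 0 0 0 0 0 5; 0 0 0 0 0 0 5; 0 0 0 0 0 0 5'
```

```text
time_s: 12.82
position: [0.469, 0.062, 0.0631]
tcp_rot: [[-1.0, 0.03, 0.001], [0.03, 1.0, -0.0], [-0.001, -0.0, -1.0]]
force: [-1.7, -0.6, 6.0]
opening: 0.269
grasp_force: 30.0
```

```bash
python3 -m jog '0 0 -15 0 0 0 5; 0 0 -25 0 0 0 5; 0 0 -25 0 0 0 5; 0 0 -25 0 0 0 5; 0 0 0 0 0 0 5'; python3 -m jog '-10 -3 0 0 0 0 5; -22 -8 0 0 0 0 5; -23 -8 0 0 0 0 5; -23 -8 0 0 0 0 5; -23 -8 0 0 0 0 5; -23 -8 0 0 0 0 5; -23 -8 0 0 0 0 5; -22 -8 0 0 0 0 5; -11 -6 0 0 0 0 5; 0 0 0 0 0 0 5; 0 0 0 0 0 0 5'
```

```text
time_s: 13.45
position: [0.4695, 0.0623, 0.1543]
tcp_rot: [[-1.0, 0.03, 0.004], [0.03, 1.0, -0.0], [-0.004, -0.0, -1.0]]
force: [0.1, -0.8, -2.8]
opening: 0.271
grasp_force: 30.0
time_s: 14.82
position: [0.6452, -0.0077, 0.1518]
tcp_rot: [[-1.0, 0.03, -0.003], [0.03, 1.0, 0.001], [0.003, 0.001, -1.0]]
force: [0.2, 0.3, -1.4]
opening: 0.27
grasp_force: 30.0
```

```bash
python3 -m jog '-1 0 25 0 0 0 5; 0 0 25 0 0 0 5; 0 0 22 0 0 0 5; 0 0 12 0 0 0 5; 0 0 6 0 0 0 5; 0 0 2 0 0 0 5; 0 0 2 0 0 0 5; 0 0 2 0 0 0 5; 0 0 0 0 0 0 5; 0 0 0 0 0 0 5'
```

```text
time_s: 16.08
position: [0.648, -0.0083, 0.0572]
tcp_rot: [[-1.0, 0.03, 0.001], [0.03, 1.0, -0.0], [-0.001, -0.0, -1.0]]
force: [0.2, -0.5, 1.8]
opening: 0.268
grasp_force: 30.0
```

```bash
python3 -m jog '0 0 0 0 0 0 45; 0 0 0 0 0 0 45; 0 0 0 0 0 0 45; 0 0 -20 0 0 0 45; 0 0 -35 0 0 0 45; 0 0 -35 0 0 0 45; 0 0 0 0 0 0 45'
python3 -m jog '30.5 -2.2 0 0 0 0 45; 30.5 -2.2 0 0 0 0 45; 30.5 -2.2 0 0 0 0 45; 30.5 -2.2 0 0 0 0 45; 30.5 -2.2 0 0 0 0 45; 30.5 -2.2 0 0 0 0 45; 0 0 0 0 0 0 45; 0 0 0 0 0 0 45'
python3 - <<'E'
from fit import *
k=capture('scene')
for n,x in dict(stamp_green=(.648,-.008,.006),stamp_yellow=(.465,-.016,.012),stamp_blue=(.465,-.0925,.012)).items():
    print(n,fit_stamp({'scene':k},n,x))
E
python3 -m jog '0 0 25 0 0 0 45; 0 0 25 0 0 0 45; 0 0 20 0 0 0 45; 0 0 14 0 0 0 45; 0 0 0 0 0 0 45; 0 0 0 0 0 0 5; 0 0 0 0 0 0 5; 0 0 0 0 0 0 5; 0 0 0 0 0 0 5; 0 0 0 0 0 0 5'
```

```text
time_s: 16.95
position: [0.6502, -0.0086, 0.1514]
tcp_rot: [[-1.0, 0.03, 0.009], [0.03, 1.0, -0.002], [-0.009, -0.001, -1.0]]
force: [-0.0, -0.4, -0.8]
opening: 0.517
grasp_force: 0.0
time_s: 17.95
position: [0.4656, -0.0163, 0.1468]
tcp_rot: [[-1.0, 0.03, 0.002], [0.03, 1.0, -0.001], [-0.002, -0.0, -1.0]]
force: [-0.2, -0.7, -0.5]
opening: 0.52
grasp_force: 0.0
stamp_green (array([ 0.64972625, -0.00964522,  0.00831013]), np.float64(0.9342214820982515), ['scene'])
stamp_yellow (array([ 0.43535627, -0.01130748, -0.01648409]), np.float64(0.9600515463917526), ['scene'])
stamp_blue (array([ 0.46549248, -0.09283597,  0.01218744]), np.float64(0.9012345679012346), ['scene'])
time_s: 19.4
position: [0.4646, -0.016, 0.0631]
tcp_rot: [[-1.0, 0.03, 0.001], [0.03, 1.0, -0.0], [-0.001, -0.0, -1.0]]
force: [-1.1, -0.5, 5.6]
opening: 0.27
grasp_force: 30.0
```

```bash
python3 -m jog '0 0 -15 0 0 0 5; 0 0 -25 0 0 0 5; 0 0 -25 0 0 0 5; 0 0 -25 0 0 0 5; 0 0 0 0 0 0 5'; python3 -m jog '-10 5 0 0 0 0 5; -22.5 11.3 0 0 0 0 5; -22.5 11.3 0 0 0 0 5; -22.5 11.3 0 0 0 0 5; -22.5 11.3 0 0 0 0 5; -22.5 11.3 0 0 0 0 5; -22.5 11.3 0 0 0 0 5; -22.5 11.3 0 0 0 0 5; -10.5 5.3 0 0 0 0 5; 0 0 0 0 0 0 5; 0 0 0 0 0 0 5'
python3 - <<'E'
from h import *
save('scene','s4')
E
```

```text
time_s: 20.02
position: [0.465, -0.016, 0.1536]
tcp_rot: [[-1.0, 0.03, 0.003], [0.03, 1.0, -0.001], [-0.003, -0.001, -1.0]]
force: [-0.4, -0.2, -1.0]
opening: 0.273
grasp_force: 30.0
time_s: 21.4
position: [0.6435, 0.068, 0.1517]
tcp_rot: [[-1.0, 0.03, -0.003], [0.03, 1.0, -0.0], [0.003, -0.0, -1.0]]
force: [0.0, -0.1, -0.9]
opening: 0.266
grasp_force: 30.0
```

View pics/s4.png

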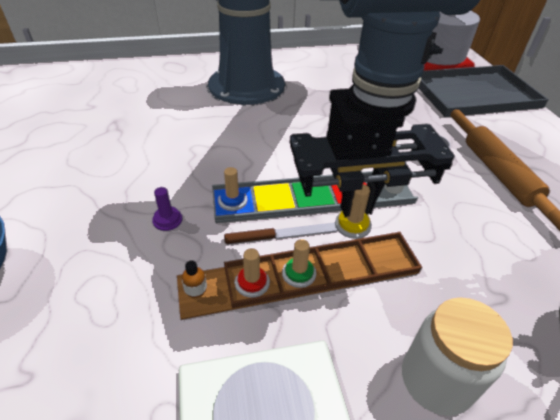

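Red (252,278) and green (299,268) are standing in their compartments. Yellow hangs upright at (355,215) and the knife is untouched. Lowering yellow.

```bash
python3 -m jog '0 0 25 0 0 0 5; 0 0 25 0 0 0 5; 0 0 22 0 0 0 5; 0 0 12 0 0 0 5; 0 0 6 0 0 0 5; 0 0 2 0 0 0 5; 0 0 2 0 0 0 5; 0 0 2 0 0 0 5; 0 0 0 0 0 0 5; 0 0 0 0 0 0 5'
```

```text
time_s: 22.7
position: [0.6452, 0.0681, 0.0571]
tcp_rot: [[-1.0, 0.03, 0.001], [0.03, 1.0, -0.0], [-0.001, -0.0, -1.0]]
force: [-0.3, -1.2, 1.8]
opening: 0.269
grasp_force: 30.0
```

```bash
python3 -m jog '0 0 0 0 0 0 45; 0 0 0 0 0 0 45; 0 0 0 0 0 0 45; 0 0 -20 0 0 0 45; 0 0 -35 0 0 0 45; 0 0 -35 0 0 0 45; 0 0 0 0 0 0 45'
python3 -m jog '29.2 -27.7 0 0 0 0 45; 29.2 -27.7 0 0 0 0 45; 29.2 -27.7 0 0 0 0 45; 29.2 -27.7 0 0 0 0 45; 29.2 -27.7 0 0 0 0 45; 29.2 -27.7 0 0 0 0 45; 0 0 0 0 0 0 45; 0 0 0 0 0 0 45'
python3 -m jog '0 0 25 0 0 0 45; 0 0 25 0 0 0 45; 0 0 20 0 0 0 45; 0 0 14 0 0 0 45; 0 0 0 0 0 0 45; 0 0 0 0 0 0 5; 0 0 0 0 0 0 5; 0 0 0 0 0 0 5; 0 0 0 0 0 0 5; 0 0 0 0 0 0 5'
```

```text
time_s: 23.58
position: [0.6475, 0.0681, 0.1514]
tcp_rot: [[-1.0, 0.03, 0.009], [0.03, 1.0, -0.001], [-0.009, -0.0, -1.0]]
force: [0.3, -0.9, -0.1]
opening: 0.521
grasp_force: 0.0
time_s: 24.58
position: [0.4653, -0.0928, 0.1467]
tcp_rot: [[-1.0, 0.03, 0.001], [0.03, 1.0, -0.0], [-0.001, -0.0, -1.0]]
force: [-0.0, -0.4, -0.3]
opening: 0.52
grasp_force: 0.0
time_s: 25.82
position: [0.465, -0.0928, 0.0631]
tcp_rot: [[-1.0, 0.03, 0.001], [0.03, 1.0, -0.0], [-0.001, -0.0, -1.0]]
force: [-0.4, 1.8, 5.1]
opening: 0.27
grasp_force: 30.0
```

```bash
python3 -m jog '0 0 -15 0 0 0 5; 0 0 -25 0 0 0 5; 0 0 -25 0 0 0 5; 0 0 -25 0 0 0 5; 0 0 0 0 0 0 5'; python3 -m jog '-8.7 12.5 0 0 0 0 5; -19 27 0 0 0 0 5; -19 27 0 0 0 0 5; -19 27 0 0 0 0 5; -19 27 0 0 0 0 5; -19 27 0 0 0 0 5; -19 27 0 0 0 0 5; -19 27 0 0 0 0 5; -19 27 0 0 0 0 5; -8.7 12.5 0 0 0 0 5; 0 0 0 0 0 0 5; 0 0 0 0 0 0 5'; python3 -m jog '0 0 25 0 0 0 5; 0 0 25 0 0 0 5; 0 0 22 0 0 0 5; 0 0 12 0 0 0 5; 0 0 6 0 0 0 5; 0 0 2 0 0 0 5; 0 0 2 0 0 0 5; 0 0 2 0 0 0 5; 0 0 0 0 0 0 5; 0 0 0 0 0 0 5'
```

```text
time_s: 26.45
position: [0.4657, -0.0932, 0.1544]
tcp_rot: [[-1.0, 0.03, 0.004], [0.03, 1.0, -0.002], [-0.004, -0.002, -1.0]]
force: [-0.2, -0.6, -1.5]
opening: 0.268
grasp_force: 30.0
time_s: 27.95
position: [0.64, 0.1424, 0.1518]
tcp_rot: [[-1.0, 0.03, -0.003], [0.03, 1.0, -0.001], [0.003, -0.001, -1.0]]
force: [-1.2, -0.0, -1.4]
opening: 0.267
grasp_force: 30.0
time_s: 29.2
position: [0.6417, 0.1432, 0.0572]
tcp_rot: [[-1.0, 0.03, 0.001], [0.03, 1.0, 0.0], [-0.001, 0.0, -1.0]]
force: [-0.5, 0.0, 2.0]
opening: 0.267
grasp_force: 30.0
```

Release, retreat clear above the tray, and check.

```bash
python3 -m jog '0 0 0 0 0 0 45; 0 0 0 0 0 0 45; 0 0 0 0 0 0 45; 0 0 -20 0 0 0 45; 0 0 -35 0 0 0 45; 0 0 -45 0 0 0 45; 0 0 -45 0 0 0 45; 40 30 0 0 0 0 45; 40 40 0 0 0 0 45; 40 40 0 0 0 0 45; 30 40 0 0 0 0 45; 0 0 0 0 0 0 45'
python3 - <<'E'
from fit import *
ks={c:capture(c) for c in ('scene','top')}
c0,s0=np.cos(.044),np.sin(.044)
for n,x in dict(stamp_red=(.650,-.084,.006),stamp_green=(.648,-.008,.006),stamp_yellow=(.645,.068,.006),stamp_blue=(.6417,.143,.006)).items():
    x,q,c=fit_stamp(ks,n,x); d=x[:2]-(.646,.030)
    print(n,np.round(x,4),round(q,2),c,'stand frame',np.round([c0*d[0]+s0*d[1],-s0*d[0]+c0*d[1]],4))
for c in ks: print([np.round(d['at'],4) for d in place_of(c,'icing_knife')[:1]])
cv2.imwrite('pics/end.png',np.hstack([cv2.resize(ks['scene']['color'][120:330,150:430,::-1],(400,300)),cv2.resize(ks['top']['color'][90:300,130:410,::-1],(400,300))]))
E
```

```text
time_s: 30.7
position: [0.4933, 0.3001, 0.203]
tcp_rot: [[-1.0, 0.025, 0.0], [0.025, 1.0, 0.001], [-0.0, 0.001, -1.0]]
force: [0.2, -0.1, -0.6]
opening: 0.52
grasp_force: 0.0
stamp_red [ 0.652  -0.0844  0.0032] 0.92 ['scene', 'top'] stand frame [ 0.0009 -0.1146]
stamp_green [ 0.6482 -0.0083  0.0054] 0.91 ['scene', 'top'] stand frame [ 0.0005 -0.0384]
stamp_yellow [0.6464 0.0678 0.006 ] 0.92 ['scene', 'top'] stand frame [0.0021 0.0378]
stamp_blue [0.6413 0.1431 0.0037] 0.9 ['scene', 'top'] stand frame [0.0003 0.1132]
[array([ 5.573e-01, -1.650e-02,  5.000e-04])]
[array([ 0.5538, -0.0174, -0.0017])]
```

View pics/end.png

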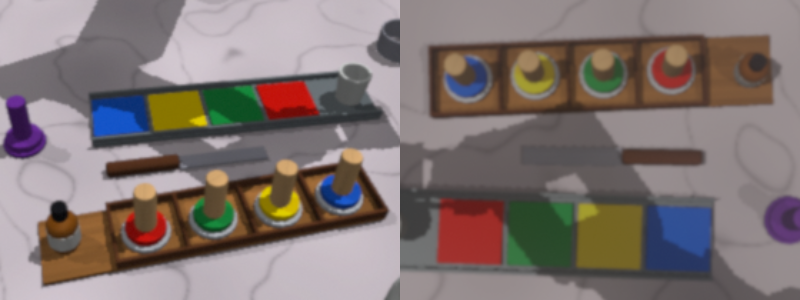

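All four stamps stand upright, each centred in its mirrored compartment: blue (467,78), yellow (535,74), green (603,72) and red (671,70) in the top crop. The knife is unmoved and the robot is clear.

```bash
python3 -c "
from rig import *
print(hand_in())"
```

```text
the job is handed in; nothing more can be done
None
```

The job is handed in at about 31 s of the 83 s: the final pictures show all four stamps upright in their mirrored compartments, within about 2 mm of centre, with the icing knife unmoved; the judge's verdict was not shown.

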